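# Slide a loaded vial tray over the step onto the balance

### The job

Slide the sample tray with its two vials off the white loading stand, up over the small step and onto the steel balance platform, until its front edge is squarely up against the sprung end stop and keeps the stop's plate pressed, centred across the platform to within a centimetre, and let go. Slide it, do not carry it: take it by its upright grip plate, tip the front up just enough to clear the step, and keep the rear end down on the stand until the middle of the tray is over the platform. The balance is delicate, so never load it or its stop with more than 2 kg (20 N) in any direction, your own push and the tray's weight together; keep the vials standing and leave the other things on the bench alone.

Things in the scene. Friction and masses are not known exactly. Their poses are not given: they have to be found in the camera images.
- stand: White-topped loading stand, fixed, 200 x 160 mm, flat top 50 mm above the bench and above its origin; origin under its centre. +x points along the slide towards the balance; its top ends at x = +100 mm. The balance platform begins 6 to 12 mm beyond that and is parallel to it.
- pan_edge (a point): Point on the balance platform's top, at the middle of its near edge, the one facing the stand; +x is the slide direction, towards the stop, +z up. The platform is a level, square-edged steel plate, 235 mm (x) by 150 mm (y). Empty, it stands 6 to 10 mm above the stand's top. Pushed along it freely, the loaded tray drags with 2 to 5 N.
- stop_bracket: End stop at the platform's far end: a bracket, fixed to the balance (origin 255 mm beyond point pan_edge, 46 mm below it), holds a clamped slider with an upright plate across the slide, 120 mm wide, 4 to 24 mm above the empty platform. The plate's face is set anywhere from 175 to 230 mm beyond the near edge: find it by feel or by eye. It yields 4 mm on a spring (0.8 to 1.6 N), then is hard.
- tray: Flat-bottomed aluminium tray, loose on the stand, 170 (x) x 110 (y) mm, 5 mm floor, 15 mm rim, square edges, 0.35 to 0.55 kg. Origin: centre of its underside; +x to its front. An upright grip plate stands across it at x = -55 mm: 8 mm thick (x), 50 mm wide (y), top 80 mm above the underside, clear for 55 mm in front, only the rim behind. Pinch it from above, jaws closing along the tray's x.
- tray_nose_left (a point): Front left lower corner of the tray, at (85, 55, 0) mm in the tray's frame.
- tray_nose_right (a point): Front right lower corner of the tray, at (85, -55, 0) mm in the tray's frame.
- tray_tail (a point): Middle of the tray's rear lower edge, at (-85, 0, 0) mm in the tray's frame.
- vial_a: Glass vial with metal cap, 26 mm across, 55 mm tall, 40 g, standing loose on the tray floor in the front half on the tray's left; origin at its foot's centre.
- vial_b: A second vial, the same, on the tray's right.
- glove_box: Cardboard box, 120 x 220 x 75 mm, loose bystander; origin under its centre.
- beaker: Glass beaker, 68 mm across, 85 mm tall, loose bystander; origin under its centre.
- pliers: Blue-handled pliers lying on the bench, about 165 mm long, 13 mm high, loose bystander; origin at the joint of the pliers.
- balance: Fixed bench balance under the platform: white housing 225 x 150 mm, low control panel on its -y side. Origin on its underside, 56 mm below and 100 mm beyond point pan_edge when empty; +x is the slide direction. The platform is sprung: it sinks, staying level, about 1 mm for each 2.5 N of load, remains higher than the stand under the tray, and does not give sideways.

How it is judged:
On the way:
1. the tray bridges the step: its front is over the platform while its rear end is still down on the stand (x of each of tray_nose_left, tray_nose_right in the frame of pan_edge above 0.01 m and z of tray_tail in the frame of stand below 0.058 m and x of tray_tail in the frame of stand below 0.1 m), for 0.1 s.
At the end, for the whole second after the job is handed in: Tray lying flat on the platform (within 3 mm of its surface, tilt under 0.03 rad), its front pressing on the stop's sprung plate (over 0.4 N), square to the slide within 0.03 rad, its middle within 12 mm of the platform's centre line, at rest, with both vials standing on it (contact force between tray and stop_bracket above 0.4 N and angle between the x axis of tray and the x axis of pan_edge, either way round below 0.03 rad and x of tray in the frame of pan_edge above 0.085 m and y of tray in the frame of pan_edge between -0.012 and 0.012 m and z of each of tray, tray_tail in the frame of pan_edge below 0.003 m and angle between tray's own z axis and vertical below 0.03 rad and linear speed of tray below 0.01 m/s and angle between each of vial_a, vial_b's own z axis and vertical below 0.1 rad and horizontal distance between each of vial_a, vial_b and tray below 0.09 m); the robot touches nothing.
It fails at once if the balance or its stop is loaded with more than 20 N (contact force between balance and anything else above 20 N).
It fails at once if the tray is carried: its rear end is more than 8 mm above the stand's top before its middle is over the platform (x of tray in the frame of pan_edge below 0 m and z of tray_tail in the frame of stand above 0.058 m).
It fails at once if the tray's middle is lifted more than 25 mm above the platform (z of tray in the frame of pan_edge above 0.025 m).
It fails at once if a vial is tipped over (angle between any of vial_a, vial_b's own z axis and vertical above 0.4 rad).
It fails at once if a bystander is moved by more than 20 mm (distance of any of glove_box, beaker, pliers from where it was at the start of the episode above 0.02 m).
It also fails if it takes over 67 s, if anything falls off the work surface, if the arm or the gripper's body presses on something with over 40 N, if the wrist force passes 120 N, or if a joint passes its speed limit or range.

### The arm

A 7-joint arm with a two-finger parallel gripper is mounted at the origin on the work surface. World frame = base frame: x ahead of the robot, y to its left, z up, the work surface at z = 0. Lengths are in m, angles in rad, forces in N, time in s.
With the tool pointing down it reaches from about 0.4 to 0.875 m from the base axis. Payload 19.3 kg.
Tool frame: the origin (TCP) lies at the very end of the fingers, on their centre line; the grasp point (between the pads) lies 19 mm behind it; z points along the fingers, y is the line along which they close (so a half turn about z gives the same grasp; the last joint's range is limited). The gripper opens to 85 mm and grips with 20 to 120 N. Pads are 22 mm wide; open, the fingers measure 114 mm over their backs; the gripper's body (76 mm by 85 mm) begins 54 mm behind the grasp point. The pads swing forward as they close: fully open they stand 13 mm farther back than shut.
Start: joints at [-1.219, 0.521, -0.036, 1.599, 0.021, 1.021, -0.113], TCP at [0.256, 0.57, 0.231] pointing down, gripper open.
Joint ranges: [-2.91, 2.91], [-0.3, 2.13], [-1.5, 1.42], [0.17, 2.43], [-1.26, 4.41], [0.16, 1.93], [-2.52, 2.52]. Speed limits (rad/s): [1.89, 1.89, 2.39, 2.39, 3.01, 3.01, 3.01].

### API

Orientations are given as [roll, pitch, yaw] about the fixed x, y, z axes, in that order (R = Rz(yaw) Ry(pitch) Rx(roll)).
In Python, from workcell import bot gives the robot as it stands.
- The arm moves only by the tool jog_arm, never from a script. Its argument "motion" is a list of rows, each a list of 5 numbers: the shift along the tool's x, y, z scaled (see below), then the turn about the tool's z scaled (see below), then the opening, from 0 (shut) to 1 (fully open). A call has 1 to 12 rows; each row shifts and turns the commanded pose from where the row before left it, along the tool's axes as they then stand; what a row does not reach is not made up. The controller multiplies each number of a shift by 30 mm and each number of a turn by 0.08 rad. A row lasts 1/10 s, in which the tool goes at most 50 mm and 8.59 degrees, less where a joint would pass 70% of its speed; a pose out of reach is approached as far as the arm can. A call with a number of a shift or a turn outside -1 to 1 is refused whole. A call with a gripper value outside its range is refused whole. The fingers move at their own pace and stop on an object; "newtons" is the grip in N (left out, the last holds). Time passes only in rows, so rows that do not move let the fingers close. It gives the time, the measured TCP pose, the force, the opening and the grip force at its end, in the units of the state.
- bot.observe(): the state, without advancing time (a new reading comes with each control period).
- bot.grab_frame(name): name is "side" or "top" or "wrist"; returns a dict with "pixels" (420x560x3 uint8, red, green, blue), "fovy" (degrees; the focal length in pixels is half the picture's height over the tangent of half this angle, whatever the lens; pixels are square), "cx", "cy" (the principal point, pixels), "rvec" (rotation vector, rad) and "tvec" (3), from world to camera coordinates, as OpenCV has them; the wrist camera has in their place "mount" (4x4, takes a point from camera to tool coordinates, whose origin is the TCP and whose axes are the flange's). Camera axes: x right, y down, z forward; pixel columns grow to the right and rows downward; lengths in m; the calibration is good to about 2 mm. A picture is of the moment at which its call begins: read the wrist's pose just before it. There is no depth.
- bot.job_done(): hands the job in; it is judged then, once.
The state is a dict: "clock": time; "qpos": joint angles; "qd": joint speeds; "joint_efforts": joint torques, N m; "position": TCP position; "tool_rot": TCP orientation; "force": force on the tool from outside, world axes, zero at the start; "moment": the same for the moment, N m; "grip_width": finger opening in m; "finger_force": force on a finger pad.
Only numpy, scipy, OpenCV 4.12 (cv2) and the standard library are available. Lean on these libraries where they do the work, as an engineer would, in place of code of your own. Each camera call takes 0.05 s, during which the arm holds its last target. There are 200 camera calls.

## Working session

There is one attempt and no reset: what is moved stays moved. The work goes in short steps, Python scripts to look and compute and a tool call to move; the robot and the scene stay as the last step left them, time stands still between calls to the robot, and variables do not carry over. Pictures are saved under pics/ and viewed, at most 10 in all, crops included, and the job is handed in when it is done.

Besides the shell and the picture viewer there is one more tool, called after "Request:" in YAML: its name, and indented under it one key for each argument. jog_arm: Moves the arm, as the interface text tells. Shifts and turns lie within -1 to 1; 1 stands for 30 mm of shift or 0.08 rad of turn. Its arguments: {"type":"object","properties":{"motion":{"type":"array","items":{"type":"array","items":{"type":"number"}}},"newtons":{"type":"number"}},"required":["motion"]}

```bash
mkdir -p pics; cat > h.py <<'E'
import numpy as np,cv2
from workcell import bot
def cam(f):
    fl=210/np.tan(np.radians(f["fovy"])/2)
    return np.array([[fl,0,f["cx"]],[0,fl,f["cy"]],[0,0,1.]])
def ray(f,uv,R=None,t=None):
    K=cam(f)
    if R is None:
        Rm=cv2.Rodrigues(np.array(f["rvec"],float))[0]; c=-Rm.T@np.array(f["tvec"]); R=Rm.T
    else: c=t
    return c,R@np.linalg.inv(K)@np.array([uv[0],uv[1],1.])
def onz(f,uv,z,R=None,t=None):
    c,d=ray(f,uv,R,t); return c+d*(z-c[2])/d[2]
def proj(f,p):
    return cv2.projectPoints(np.array([p],float),np.array(f["rvec"],float),np.array(f["tvec"],float),cam(f),None)[0][0,0]
E
python3 - <<'E'
from h import *
import pickle
print(bot.observe())
for n in("side","top"):
    f=bot.grab_frame(n); pickle.dump(f,open(n+".pkl","wb")); cv2.imwrite(f"pics/{n}0.png",cv2.cvtColor(f["pixels"],cv2.COLOR_RGB2BGR))
    print(n,f["fovy"],f["cx"],f["cy"],ray(f,(280,210)))
E
```

```text
{'clock': 0.0, 'qpos': array([-1.21917664,  0.52198949, -0.03632285,  1.60002361,  0.02118731,
        1.02109419, -0.11279352]), 'qd': array([-7.30066177e-04, -3.00740493e-03, -7.90175744e-04,  5.67941725e-05,
       -7.87721875e-04, -1.22532200e-03, -1.99091381e-03]), 'joint_efforts': array([-1.20758928e-04, -9.27100396e+01,  1.98000446e+00, -3.69920218e+01,
        1.78606447e-02,  8.35432496e-03, -3.20570621e-05]), 'position': array([0.25578053, 0.56988555, 0.23073547]), 'tool_rot': array([-3.14046488e+00,  7.27349248e-05,  2.71975922e+00]), 'force': array([ 0.51764006, -0.28851412, -0.19882733]), 'moment': array([ 0.00821007, -0.04978839, -0.07582688]), 'finger_force': 0.0, 'grip_width': 0.08558923840740824}
side 56.96420429238162 280.5184527786179 207.82100157684792 (array([ 0.04266649, -0.65764148,  0.66911603]), array([ 0.55038828,  0.61410155, -0.56567262]))
top 47.50107266253929 274.1379854708947 208.70461869354767 (array([ 0.45229494, -0.00158339,  1.26978462]), array([ 0.14927326, -0.00480173, -0.98886434]))
```

View pics/top0.png

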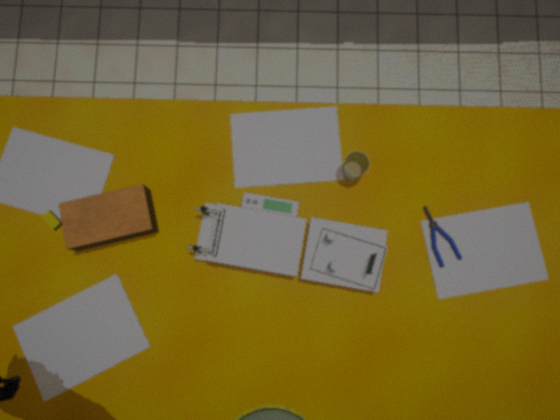

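View pics/side0.png

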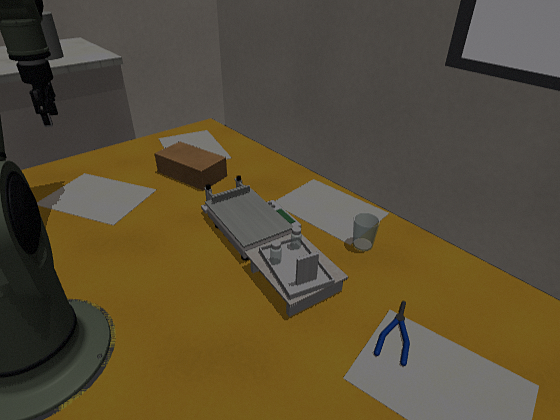

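The top view shows the stand at about (344,257) with the tray on it and its grip plate at (371,264). The platform is at about (255,240) with the stop at (215,232), so the slide runs towards image left (+y). I'll enlarge this area.

```bash
python3 - <<'E'
from h import *
import pickle
f=pickle.load(open("top.pkl","rb"))
g=cv2.cvtColor(f["pixels"],cv2.COLOR_RGB2BGR)[180:300,185:395]
g=np.clip(g.astype(float)*1.5,0,255).astype(np.uint8)
cv2.imwrite("pics/topc.png",cv2.resize(g,None,fx=3.8,fy=3.8,interpolation=cv2.INTER_CUBIC))
E
```

```text
(no output)
```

View pics/topc.png

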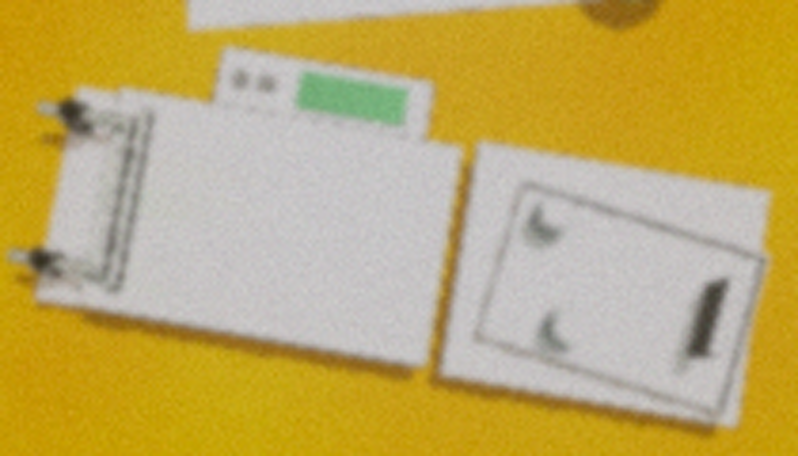

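```bash
python3 - <<'E'
from h import *
import pickle
f=pickle.load(open("top.pkl","rb"))
def P(l,z): return np.array([onz(f,(a/3.8+185,b/3.8+180),z) for a,b in l])
S=P([(437,378),(477,143),(770,190),(740,425)],.05)
B=P([(418,366),(463,148)],.058)
T=P([(476,338),(527,183),(766,258),(718,413)],.065)
L=P([(118,289),(151,114)],.08)
G=P([(726,280),(712,357)],.13)
for n,p in zip("SBTLG",(S,B,T,L,G)):
    print(n,p.round(4).tolist(),p.mean(0).round(4),[round(np.linalg.norm(p[i]-p[i-1]),4) for i in range(len(p))])
ang=lambda v:np.arctan2(v[1],v[0])
print("stand yaw",ang(S[0]+S[1]-S[2]-S[3]),ang(S[1]-S[0])+np.pi/2, "plat",ang(B[1]-B[0])+np.pi/2,"stop",ang(L[1]-L[0])+np.pi/2)
print("tray",ang(T[0]+T[1]-T[2]-T[3]),ang(T[1]-T[0]+T[2]-T[3])+np.pi/2)
E
```

```text
S [[0.4602, -0.0623, 0.05], [0.6185, -0.0866, 0.05], [0.5916, -0.2848, 0.05], [0.4346, -0.2634, 0.05]] [ 0.5262 -0.1743  0.05  ] [np.float64(0.2027), np.float64(0.1602), np.float64(0.2), np.float64(0.1584)]
B [[0.4676, -0.0492, 0.058], [0.6138, -0.0767, 0.058]] [ 0.5407 -0.063   0.058 ] [np.float64(0.1487), np.float64(0.1487)]
T [[0.4868, -0.0868, 0.065], [0.5904, -0.1194, 0.065], [0.5445, -0.2783, 0.065], [0.4422, -0.2459, 0.065]] [ 0.516  -0.1826  0.065 ] [np.float64(0.1652), np.float64(0.1086), np.float64(0.1654), np.float64(0.1073)]
L [[0.5121, 0.1487, 0.08], [0.6284, 0.132, 0.08]] [0.5702 0.1403 0.08  ] [np.float64(0.1174), np.float64(0.1174)]
G [[0.5251, -0.2382, 0.13], [0.477, -0.2292, 0.13]] [ 0.501  -0.2337  0.13  ] [np.float64(0.0489), np.float64(0.0489)]
stand yaw 1.4399626458542851 1.4184548358266993 plat 1.3849564920537623 stop 1.4276006950033167
tray 1.2932496068144177 1.265320904850271
```

Request:
jog_arm:
  motion:
    - [-1,-0.6,0,-0.2,1]
    - [-1,-0.6,0,-0.2,1]
    - [-1,-0.6,0,-0.2,1]
    - [-1,-0.6,0,-0.2,1]
    - [-1,-0.6,0,-0.2,1]
    - [-1,-0.6,0,-0.2,1]
    - [-1,-0.6,0,-0.2,1]
    - [-1,-0.6,0,-0.2,1]

```text
clock: 0.9
position: [0.429, 0.3487, 0.2312]
tool_rot: [-3.141, -0.0, 2.848]
force: [0.5, 1.0, 1.1]
grip_width: 0.0856
finger_force: 0.0
```

```bash
cat >> h.py <<'E'
def plan(p,yaw=None):
    s=bot.observe(); a=s["tool_rot"]; y=a[2]
    from scipy.spatial.transform import Rotation as Ro
    R=Ro.from_euler("xyz",a).as_matrix()
    print("t",round(s["clock"],2),"pos",s["position"].round(4),"rot",a.round(4),"F",s["force"].round(2),"w",round(s["grip_width"],4),"q",s["qpos"].round(2))
    print("units xyz",(R.T@(np.array(p)-s["position"])/.03).round(2), "turn",None if yaw is None else round(-(yaw-y)/.08,2))
E
python3 -c "
from h import *
plan([.5,-.2375,.16],2.85)"
```

```text
t 0.9 pos [0.429  0.3487 0.2312] rot [-3.1412e+00 -2.0000e-04  2.8484e+00] F [0.52 1.   1.09] w 0.0856 q [-0.78  0.41 -0.02  1.79  0.01  0.94  0.48]
units xyz [ -7.91 -18.02   2.38] turn -0.02
```

Request:
jog_arm:
  motion:
    - [-0.5,-1,0,0,1]
    - [-0.5,-1,0,0,1]
    - [-0.5,-1,0,0,1]
    - [-0.5,-1,0,0,1]
    - [-0.5,-1,0,0,1]
    - [-0.5,-1,0,0,1]
    - [-0.5,-1,0,0,1]
    - [-0.5,-1,0,0,1]
    - [-0.5,-1,0,0,1]
    - [-0.5,-1,0,0,1]
    - [-0.5,-1,0,0,1]
    - [0,0,0,0,1]

```text
clock: 2.1
position: [0.4908, -0.0178, 0.2312]
tool_rot: [-3.14, 0.0, 2.843]
force: [-0.3, 0.1, 0.5]
grip_width: 0.0856
finger_force: 0.0
```

```bash
python3 - <<'E'
from h import *
import pickle
plan([.5,-.2375,.16],2.85)
s=bot.observe()
f=bot.grab_frame("wrist");f["s"]=s; pickle.dump(f,open("w1.pkl","wb")); print(f["mount"],f["fovy"],f["cx"],f["cy"])
cv2.imwrite("pics/w1.png",np.clip(cv2.cvtColor(f["pixels"],cv2.COLOR_RGB2BGR)*1.3,0,255).astype(np.uint8))
E
```

```text
t 2.1 pos [ 0.4908 -0.0178  0.2312] rot [-3.1402e+00  3.0000e-04  2.8425e+00] F [-0.26  0.14  0.49] w 0.0856 q [-0.18  0.31  0.12  1.95 -0.04  0.88  1.23]
units xyz [-2.45 -6.9   2.38] turn -0.09
[[ 5.13990087e-04 -9.47597364e-01 -3.19466699e-01  8.27402480e-02]
 [ 9.99998858e-01  9.41003813e-04 -1.18229297e-03 -6.85382014e-06]
 [ 1.42095709e-03 -3.19465726e-01  9.47596766e-01 -1.42845252e-01]
 [ 0.00000000e+00  0.00000000e+00  0.00000000e+00  1.00000000e+00]] 69.42977218356108 283.09203880595555 208.02646447786785
```

View pics/w1.png

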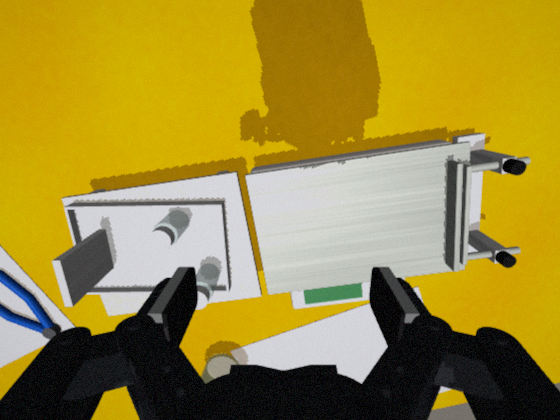

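The wrist view shows the near platform edge from (247,174) to (265,293), and the stop plate's face at about (447,160)–(457,268). The stand's edge runs (238,172)–(261,295), the tray's front is near x=229 and the grip plate is at (83,267).

```bash
cat >> h.py <<'E'
def wpose(f):
    from scipy.spatial.transform import Rotation as Ro
    s=f["s"]; R=Ro.from_euler("xyz",s["tool_rot"]).as_matrix(); M=np.array(f["mount"])
    return R@M[:3,:3], s["position"]+R@M[:3,3]
E
python3 - <<'E'
from h import *
import pickle
f=pickle.load(open("w1.pkl","rb")); R,t=wpose(f)
W=lambda l,z:np.array([onz(f,u,z,R,t) for u in l])
g=cv2.cvtColor(f["pixels"],cv2.COLOR_RGB2GRAY)
# refine corner picks
def ref(l): return cv2.cornerSubPix(g,np.array(l,np.float32).reshape(-1,1,2),(5,5),(-1,-1),(3,30,.01)).reshape(-1,2)
for n,l,z in [("stand",[(238,172),(261,295),(63,198)],.05),("plat near",[(247,174),(265,293)],.058),("plat far",[(452,146),(467,270)],.058),("stop top",[(446,162),(457,268)],.08),("tray front rim",[(228,200),(230,291)],.065),("grip top",[(55,262),(66,305),(112,231),(116,256)],.13)]:
    r=ref(l); p=W(r,z); print(n,r.round(1).tolist(),p.round(4)[:,:2].tolist(),round(np.linalg.norm(p[0]-p[1]),4),"perp ang",round(np.arctan2(*(p[0]-p[1])[1::-1]),4))
p=f["pixels"]; 
c=np.clip(cv2.resize(cv2.cvtColor(p,cv2.COLOR_RGB2BGR)[130:320,50:530],None,fx=1.66,fy=1.66,interpolation=cv2.INTER_CUBIC)*1.3,0,255)
E
```

```text
stand [[235.39999389648438, 171.8000030517578], [260.70001220703125, 295.29998779296875], [61.099998474121094, 198.5]] [[0.4613, -0.0635], [0.6178, -0.0868], [0.4324, -0.2604]] 0.1583 perp ang 2.9937
plat near [[245.3000030517578, 175.10000610351562], [260.70001220703125, 295.29998779296875]] [[0.4665, -0.053], [0.6127, -0.0845]] 0.1496 perp ang 2.9291
plat far [[456.8999938964844, 143.0], [467.0, 270.0]] [[0.4984, 0.1655], [0.6508, 0.1593]] 0.1525 perp ang 3.1008
stop top [[446.8999938964844, 158.10000610351562], [453.1000061035156, 270.70001220703125]] [[0.5041, 0.1435], [0.6306, 0.134]] 0.1268 perp ang 3.0671
tray front rim [[223.39999389648438, 201.3000030517578], [228.1999969482422, 289.79998779296875]] [[0.4853, -0.0835], [0.5898, -0.117]] 0.1097 perp ang 2.8319
grip top [[57.099998474121094, 258.79998779296875], [66.0, 305.0], [112.0, 231.0], [116.0, 256.0]] [[0.4767, -0.2274], [0.5229, -0.245], [0.4667, -0.1672], [0.4897, -0.1751]] 0.0494 perp ang 2.7765
```

Request:
jog_arm:
  motion:
    - [-0.35,-1,0,0,1]
    - [-0.35,-1,0,0,1]
    - [-0.35,-1,0,0,1]
    - [-0.35,-1,0,0,1]
    - [-0.35,-1,0,0,1]
    - [-0.35,-1,0,0,1]
    - [-0.35,-0.9,0,0,1]
    - [0,0,0.8,0,1]
    - [0,0,0.8,0,1]
    - [0,0,0,0,1]

```text
clock: 3.15
position: [0.5001, -0.2315, 0.1808]
tool_rot: [3.141, -0.005, 2.849]
force: [-0.1, 0.1, 0.3]
grip_width: 0.0853
finger_force: 0.0
```

```bash
python3 - <<'E'
from h import *
import pickle
plan([.5,-.2375,.08],2.84)
s=bot.observe()
f=bot.grab_frame("wrist");f["s"]=s; pickle.dump(f,open("w2.pkl","wb"))
cv2.imwrite("pics/w2.png",np.clip(cv2.cvtColor(f["pixels"],cv2.COLOR_RGB2BGR)*1.3,0,255).astype(np.uint8))
E
```

```text
t 3.15 pos [ 0.5001 -0.2315  0.1808] rot [ 3.1411 -0.0046  2.8488] F [-0.12  0.1   0.33] w 0.0853 q [ 0.2   0.48  0.17  1.85 -0.11  0.83  1.7 ]
units xyz [-0.07 -0.19  3.36] turn 0.11
```

View pics/w2.png

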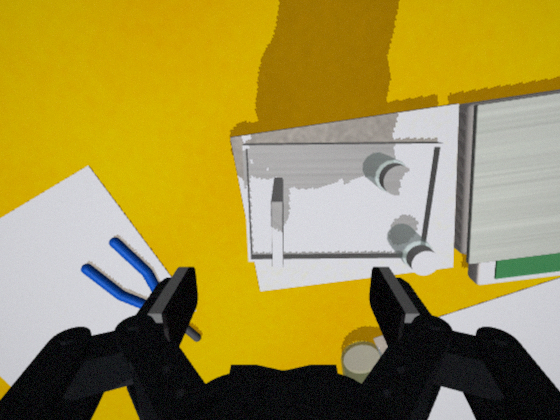

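The plate's top edge runs (277,178)–(277,265), nearly centred between the jaws, and the tray's rims are parallel to the closing line. Descending and pinching.

Request:
jog_arm:
  motion:
    - [0,-0.15,0.7,0,1]
    - [0,0,0.7,0,1]
    - [0,0,0.7,0,1]
    - [0,0,0.7,0,1]
    - [0,0,0.5,0,1]
    - [0,0,0,0,0]
    - [0,0,0,0,0]
    - [0,0,0,0,0]
    - [0,0,0,0,0]
    - [0,0,0,0,0]
    - [0,0,0,0,0]
  newtons: 60

```text
clock: 4.3
position: [0.5002, -0.2374, 0.085]
tool_rot: [3.142, 0.001, 2.848]
force: [-1.7, 1.6, 8.9]
grip_width: 0.007
finger_force: 59.1
```

```bash
python3 - <<'E'
from h import *
plan([.5,-.2375,.08],2.84)
print(bot.observe()["moment"],bot.observe()["finger_force"])
E
```

```text
t 4.3 pos [ 0.5002 -0.2374  0.085 ] rot [3.1415e+00 8.0000e-04 2.8481e+00] F [-1.7   1.63  8.87] w 0.007 q [ 0.24  0.62  0.14  1.91 -0.14  0.62  1.74]
units xyz [ 0.   -0.01  0.17] turn 0.1
[0.33457874 0.33172249 0.15618266] 59.144543409347534
```

Request:
jog_arm:
  motion:
    - [0,0,-0.1,0,0]
    - [0,0,-0.1,0,0]
    - [0,0,0,0,0]
    - [0,0,0,0,0]

```text
clock: 4.7
position: [0.4997, -0.2373, 0.0903]
tool_rot: [-3.142, -0.0, 2.848]
force: [0.0, 0.4, -5.1]
grip_width: 0.007
finger_force: 58.4
```

```bash
python3 - <<'E'
from h import *
import pickle
plan([.5,-.2375,.08],2.84)
s=bot.observe();print(s["moment"],s["finger_force"])
f=bot.grab_frame("wrist");f["s"]=s; pickle.dump(f,open("w3.pkl","wb"))
g=bot.grab_frame("side");pickle.dump(g,open("s3.pkl","wb"))
a=cv2.resize(g["pixels"][195:325,190:355],(660,520),interpolation=cv2.INTER_CUBIC)
cv2.imwrite("pics/s3.png",np.clip(cv2.cvtColor(a,cv2.COLOR_RGB2BGR)*1.5,0,255).astype(np.uint8))
E
```

```text
t 4.7 pos [ 0.4997 -0.2373  0.0903] rot [-3.1415e+00 -1.0000e-04  2.8478e+00] F [ 0.04  0.4  -5.06] w 0.007 q [ 0.23  0.61  0.14  1.91 -0.14  0.63  1.74]
units xyz [-0.01 -0.    0.34] turn 0.1
[-0.25469941  0.14849131 -0.0068211 ] 58.399951457977295
```

View pics/s3.png

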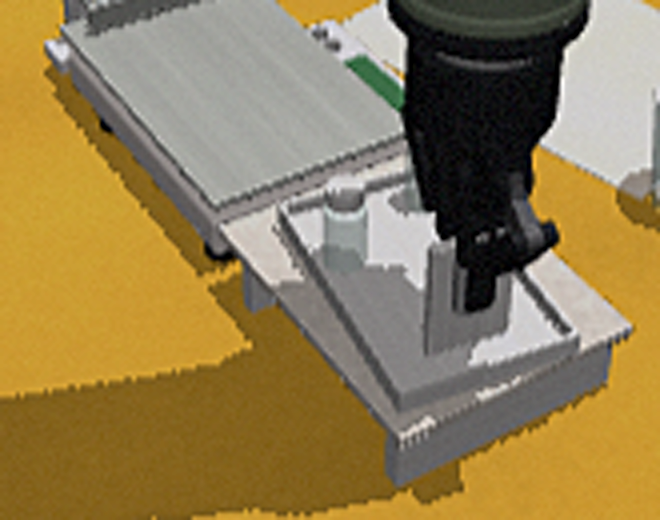

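Request:
jog_arm:
  motion:
    - [0,0,0,-0.4,0]
    - [0,0,0,-0.4,0]
    - [0,0,0,-0.4,0]
    - [0,0,0,-0.4,0]
    - [-0.1,0,0,-0.25,0]
    - [-0.2,0.1,0,0,0]
    - [-0.2,0.2,-0.05,0,0]
    - [0,0.2,0,0,0]
    - [0,0.2,0,0,0]
    - [0,0,0,0,0]
    - [0,0,0,0,0]

```text
clock: 5.9
position: [0.5176, -0.2186, 0.0918]
tool_rot: [-3.141, -0.0, 2.996]
force: [-0.7, -0.5, -6.1]
grip_width: 0.007
finger_force: 58.5
```

```bash
python3 - <<'E'
from h import *
import pickle
plan([.5,-.2375,.0903],2.996)
s=bot.observe();print(s["moment"],s["finger_force"])
f=bot.grab_frame("wrist");f["s"]=s; pickle.dump(f,open("w4.pkl","wb"))
a=f["pixels"]
cv2.imwrite("pics/w4.png",np.clip(cv2.cvtColor(cv2.resize(a,(784,588),interpolation=cv2.INTER_CUBIC),cv2.COLOR_RGB2BGR)*1.4,0,255).astype(np.uint8))
E
```

```text
t 5.9 pos [ 0.5176 -0.2186  0.0918] rot [-3.1415e+00 -2.0000e-04  2.9961e+00] F [-0.66 -0.47 -6.12] w 0.007 q [ 0.22  0.62  0.11  1.88 -0.1   0.65  1.81]
units xyz [ 0.49 -0.71  0.05] turn 0.0
[-0.32014257  0.02763189  0.03364491] 58.494651317596436
```

View pics/w4.png

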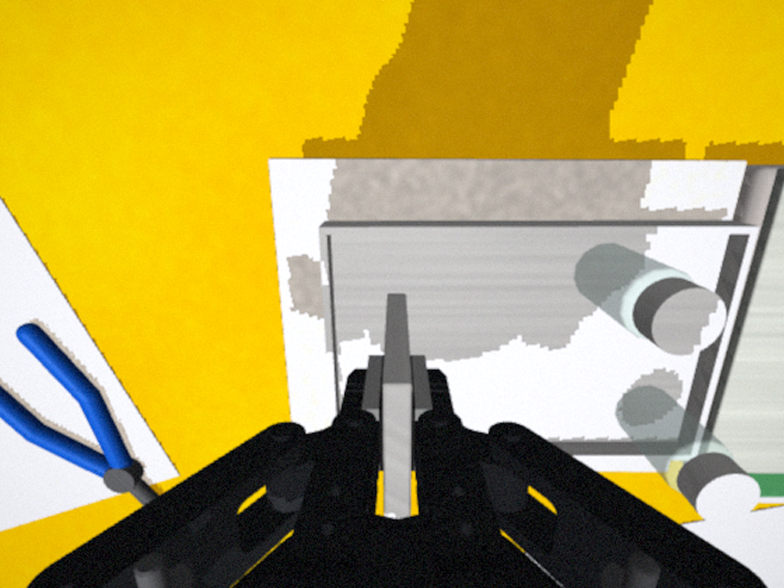

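Request:
jog_arm:
  motion:
    - [0,0.2,0,0,0]
    - [0,0.15,0,0,0]
    - [0,0.1,0,0,0]
    - [0,0.05,0,0,0]
    - [0,0,0,0,0]

```text
clock: 6.45
position: [0.52, -0.2037, 0.0918]
tool_rot: [3.142, -0.0, 2.996]
force: [-0.6, 0.4, -5.0]
grip_width: 0.0073
finger_force: 58.6
```

Request:
jog_arm:
  motion:
    - [0,0.08,0,0,0]
    - [0,0,0,0,0]

```text
clock: 6.65
position: [0.5197, -0.2028, 0.0919]
tool_rot: [-3.14, -0.0, 2.995]
force: [-2.5, -4.9, -3.7]
grip_width: 0.0072
finger_force: 59.1
```

Request:
jog_arm:
  motion:
    - [0,-0.15,0,0,0]
    - [0,-0.4,0.03,0,0]
    - [0,-0.4,0,0,0]
    - [0,0,0.1,0,0]
    - [0,0,0.06,0,0]
    - [0,0,0,0,0]
    - [0,0,0,0,0.6]
    - [0,0,0,0,1]
    - [0,0,0,0,1]
    - [0,0,0,0,1]
    - [0,0,0,0,1]

```text
clock: 7.75
position: [0.5162, -0.2297, 0.0862]
tool_rot: [-3.142, 0.0, 2.996]
force: [0.1, 0.1, 0.9]
grip_width: 0.0786
finger_force: 0.0
```

Request:
jog_arm:
  motion:
    - [0,0,0,1,1]
    - [0,0,0,1,1]
    - [0,0,0,1,1]
    - [0,0,0,1,1]
    - [0,0,0,1,1]
    - [0,0,0,1,1]
    - [0,0,0,1,1]
    - [0,0,0,1,1]
    - [0,0,0,1,1]
    - [0,0,0,1,1]
    - [0,0,0,1,1]
    - [0,0,0,1,1]

```text
clock: 8.95
position: [0.5162, -0.2297, 0.0862]
tool_rot: [3.141, 0.0, 2.033]
force: [0.5, 0.2, -0.1]
grip_width: 0.0853
finger_force: 0.0
```

Request:
jog_arm:
  motion:
    - [0,0,0.1,1,1]
    - [0,0,0.1,1,1]
    - [0,0,0,1,1]
    - [0,0,0,1,1]
    - [0,0,0,1,1]
    - [0,0,0,1,1]
    - [0,0,0,1,1]
    - [0,0,0,0.63,1]
    - [0,0,0,0,1]

```text
clock: 9.85
position: [0.5162, -0.2296, 0.08]
tool_rot: [-3.141, 0.0, 1.425]
force: [-0.2, -1.1, 0.2]
grip_width: 0.0852
finger_force: 0.0
```

```bash
python3 - <<'E'
from h import *
import pickle
plan([.5166,-.2237,.08],1.425)
s=bot.observe()
f=bot.grab_frame("wrist");f["s"]=s; pickle.dump(f,open("w5.pkl","wb"))
a=f["pixels"]
cv2.imwrite("pics/w5.png",np.clip(cv2.cvtColor(a,cv2.COLOR_RGB2BGR)*1.4,0,255).astype(np.uint8))
E
```

```text
t 9.85 pos [ 0.5162 -0.2296  0.08  ] rot [-3.1415e+00  1.0000e-04  1.4248e+00] F [-0.24 -1.14  0.17] w 0.0852 q [-0.05  0.71  0.52  1.9  -0.54  0.68  0.66]
units xyz [ 0.2  -0.01  0.  ] turn -0.0
```

View pics/w5.png

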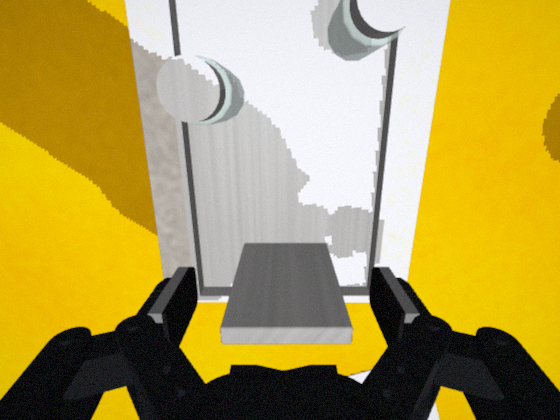

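The plate, top edge (222–352, 335), sits centred between the jaws and is now taken across its width. This pinch holds pitch by friction only. I'll tip the tray over the stand's rear edge to set the nose up.

Request:
jog_arm:
  motion:
    - [0,0,0,0,0]
    - [0,0,0,0,0]
    - [0,0,0,0,0]
    - [0,0,0,0,0]
    - [0,0,-0.06,0,0]
    - [0,0,-0.06,0,0]
    - [0,0,-0.06,0,0]
    - [0,0,0,0,0]
  newtons: 120

```text
clock: 10.7
position: [0.5161, -0.2298, 0.0856]
tool_rot: [3.142, 0.0, 1.425]
force: [0.1, -0.4, -5.4]
grip_width: 0.048
finger_force: 124.1
```

```bash
python3 - <<'E'
from h import *
plan([.5,-.2375,.08],1.425)
s=bot.observe();print(s["moment"],s["finger_force"])
E
```

```text
t 10.7 pos [ 0.5161 -0.2298  0.0856] rot [3.1416e+00 1.0000e-04 1.4255e+00] F [ 0.14 -0.43 -5.42] w 0.048 q [-0.05  0.7   0.53  1.89 -0.53  0.69  0.65]
units xyz [-0.33 -0.49  0.19] turn 0.01
[-0.23308391  0.05763009  0.01847886] 124.09695625305176
```

Request:
jog_arm:
  motion:
    - [-0.3,0,0,0,0]
    - [-0.6,0,0,0,0]
    - [-0.6,0,0,0,0]
    - [-0.6,0,0,0,0]
    - [-0.4,0,0,0,0]
    - [-0.1,0,0,0,0]
    - [0,0,0.06,0,0]
    - [0,0,0.06,0,0]
    - [0,0,0.06,0,0]
    - [0,0,0,0,0]
  newtons: 50

```text
clock: 11.7
position: [0.5051, -0.3063, 0.0805]
tool_rot: [3.141, -0.001, 1.426]
force: [-3.6, 3.0, 7.9]
grip_width: 0.048
finger_force: 125.8
```

Request:
jog_arm:
  motion:
    - [0,0,0.05,0,0]
    - [0,0,0.03,0,0]
    - [0,0,0,0,0]

```text
clock: 12.0
position: [0.505, -0.3072, 0.0797]
tool_rot: [3.14, -0.0, 1.425]
force: [-10.8, 2.7, 36.8]
grip_width: 0.0483
finger_force: 128.4
```

```bash
python3 - <<'E'
from h import *
plan([.5,-.2375,.08],1.425)
s=bot.observe();print(s["moment"],s["finger_force"])
E
```

```text
t 12.0 pos [ 0.505  -0.3072  0.0797] rot [ 3.1401e+00 -2.0000e-04  1.4253e+00] F [-10.75   2.69  36.84] w 0.0483 q [ 0.1   0.74  0.51  1.83 -0.53  0.72  0.77]
units xyz [ 2.28 -0.5  -0.01] turn 0.0
[1.80301495 2.48608509 0.22621231] 128.35185527801514
```

Request:
jog_arm:
  motion:
    - [0,0,-0.05,0,0.55]
    - [0,0,0,0,0.55]
    - [0,0,0,0,0.55]
  newtons: 30

```text
clock: 12.3
position: [0.505, -0.3066, 0.0803]
tool_rot: [3.141, -0.0, 1.426]
force: [-5.8, 2.0, 19.1]
grip_width: 0.0481
finger_force: 126.0
```

```bash
python3 - <<'E'
from h import *
plan([.5,-.2375,.08],1.425)
s=bot.observe();print(s["moment"],s["finger_force"])
E
```

```text
t 12.3 pos [ 0.505  -0.3066  0.0803] rot [ 3.1409e+00 -4.0000e-04  1.4260e+00] F [-5.81  1.99 19.1 ] w 0.0481 q [ 0.1   0.74  0.51  1.83 -0.53  0.72  0.77]
units xyz [ 2.26 -0.5   0.01] turn 0.01
[0.96741098 1.38701142 0.19966514] 125.96470355987549
```

Request:
jog_arm:
  motion:
    - [0,0,-0.05,0,0.6]
    - [0,0,0,0,0.65]
    - [0,0,0,0,0.65]
    - [0,0,0,0,0]
    - [0,0,0,0,0]
    - [0,0,0,0,0]
  newtons: 25

```text
clock: 12.9
position: [0.505, -0.3068, 0.0807]
tool_rot: [3.141, -0.0, 1.425]
force: [1.4, 1.1, 2.6]
grip_width: 0.0493
finger_force: 25.7
```

```bash
python3 - <<'E'
from h import *
plan([.5,-.2375,.08],1.425)
s=bot.observe();print(s["moment"],s["finger_force"])
E
```

```text
t 12.9 pos [ 0.505  -0.3068  0.0807] rot [ 3.1414e+00 -2.0000e-04  1.4255e+00] F [1.43 1.09 2.61] w 0.0493 q [ 0.1   0.74  0.51  1.83 -0.53  0.72  0.76]
units xyz [ 2.26 -0.5   0.02] turn 0.01
[ 0.40449406 -0.26173839  0.01123354] 25.699819028377533
```

Grip is 25 N; press down about 3 mm.

Request:
jog_arm:
  motion:
    - [0,0,0.03,0,0]
    - [0,0,0.03,0,0]
    - [0,0,0.03,0,0]
    - [0,0,0,0,0]

```text
clock: 13.3
position: [0.5048, -0.3086, 0.0789]
tool_rot: [3.14, 0.002, 1.424]
force: [-3.5, -3.3, 14.6]
grip_width: 0.0496
finger_force: 27.1
```

```bash
python3 - <<'E'
from h import *
import pickle
plan([.5,-.2375,.08],1.425)
s=bot.observe();print(s["moment"],s["finger_force"])
g=bot.grab_frame("side");pickle.dump(g,open("s6.pkl","wb"))
a=cv2.resize(g["pixels"][205:335,230:395],(660,520),interpolation=cv2.INTER_CUBIC)
cv2.imwrite("pics/s6.png",np.clip(cv2.cvtColor(a,cv2.COLOR_RGB2BGR)*1.5,0,255).astype(np.uint8))
E
```

```text
t 13.3 pos [ 0.5048 -0.3086  0.0789] rot [3.1401e+00 1.9000e-03 1.4242e+00] F [-3.5  -3.31 14.64] w 0.0496 q [ 0.1   0.74  0.51  1.83 -0.53  0.71  0.77]
units xyz [ 2.32 -0.5  -0.04] turn -0.01
[-0.61030725  0.69748828  0.01066849] 27.061029374599457
```

View pics/s6.png

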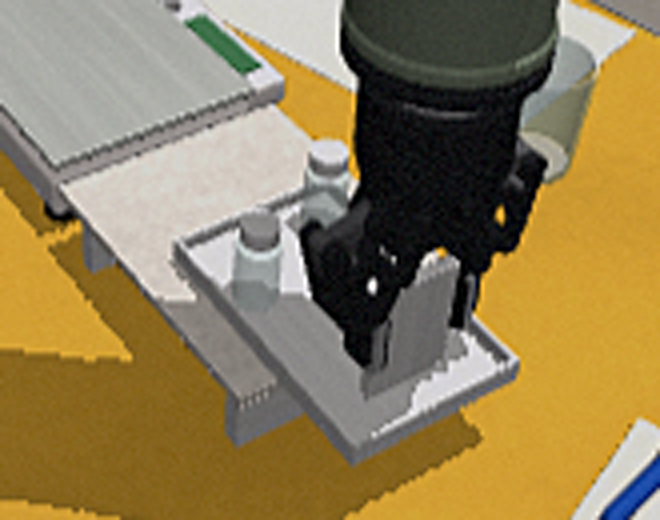

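Request:
jog_arm:
  motion:
    - [0,0,0.03,0,0]
    - [0,0,0.02,0,0]
    - [0,0,0,0,0]

```text
clock: 13.65
position: [0.5047, -0.3094, 0.0777]
tool_rot: [3.14, 0.003, 1.424]
force: [-5.7, -7.2, 19.2]
grip_width: 0.0496
finger_force: 27.4
```

Request:
jog_arm:
  motion:
    - [0,0,0,0,0]
    - [0,0,0,0,0]
    - [0,0,-0.05,0,0]
    - [0,0,-0.05,0,0]
    - [0,0,-0.05,0,0]
    - [0,0,-0.05,0,0]
    - [0,0,0,0,0]
  newtons: 120

```text
clock: 14.35
position: [0.5047, -0.3068, 0.0825]
tool_rot: [-3.141, -0.0, 1.426]
force: [-0.6, -0.0, -5.3]
grip_width: 0.0484
finger_force: 124.1
```

```bash
python3 - <<'E'
from h import *
import pickle
plan([.5,-.2375,.08],1.425)
s=bot.observe();print(s["moment"],s["finger_force"])
g=bot.grab_frame("side");pickle.dump(g,open("s7.pkl","wb"))
a=cv2.resize(g["pixels"][205:335,230:395],(660,520),interpolation=cv2.INTER_CUBIC)
cv2.imwrite("pics/s7.png",np.clip(cv2.cvtColor(a,cv2.COLOR_RGB2BGR)*1.5,0,255).astype(np.uint8))
E
```

```text
t 14.35 pos [ 0.5047 -0.3068  0.0825] rot [-3.1413 -0.      1.4255] F [-0.62 -0.03 -5.26] w 0.0484 q [ 0.1   0.73  0.52  1.83 -0.52  0.72  0.76]
units xyz [ 2.26 -0.49  0.08] turn 0.01
[-0.27674719  0.04403871  0.00705613] 124.08521890640259
```

View pics/s7.png

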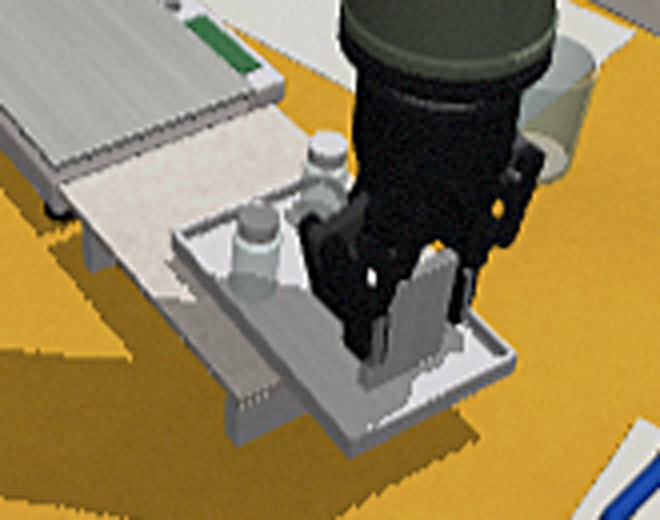

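Both side views show the tray gripped with its front clear of the stand. In s7 the left rim's top runs from about (173,233) to (350,440) and the rear-right corner is near (517,352). I'll compute the tilt from the left side plane.

```bash
python3 - <<'E'
from h import *
import pickle
f=pickle.load(open("s7.pkl","rb"))
d=np.array([.1453,.9894,0]);l=np.array([-.9894,.1453,0]); T=np.array([.5047,-.3068,0])
def pl(uv,off):
    c,r=ray(f,(uv[0]/4+230,uv[1]/4+205)); n=l; k=(n@(T+l*off)-n@c)/(n@r); p=c+k*r; return round((p-T)@d+(-.055),4),round(p[2],4)
print("FLtop",pl((173,233),.055),"RLtop",pl((350,440),.055),"FLbot",pl((176,258),.055),"RLbot",pl((350,457),.055))
print("standRL corner",pl((230,402),.08+.0), "standFL",pl((62,183),.08))
E
```

```text
FLtop (np.float64(0.0846), np.float64(0.0727)) RLtop (np.float64(-0.081), np.float64(0.063)) FLbot (np.float64(0.0812), np.float64(0.0562)) RLbot (np.float64(-0.0823), np.float64(0.0516))
standRL corner (np.float64(-0.0123), np.float64(0.0401)) standFL (np.float64(0.1705), np.float64(0.0587))
```

Request:
jog_arm:
  motion:
    - [0,0,-0.05,0,0]
    - [0,0,-0.05,0,0]
    - [0.3,0,0,0,0]
    - [0.5,0,0,0,0]
    - [0.5,0,0,0,0]
    - [0.5,0,0,0,0]
    - [0.5,0,0,0,0]
    - [0.5,0,0,0,0]
    - [0.3,0,0,0,0]
    - [0,0,0,0,0]

```text
clock: 15.4
position: [0.5187, -0.2133, 0.0854]
tool_rot: [-3.141, -0.0, 1.427]
force: [-0.7, -0.2, -5.0]
grip_width: 0.0481
finger_force: 124.2
```

Request:
jog_arm:
  motion:
    - [0.15,0,0,0,0]
    - [0.1,0,0,0,0]
    - [0.1,0,0,0,0]
    - [0,0,0,0,0]

```text
clock: 15.8
position: [0.5198, -0.2044, 0.0854]
tool_rot: [-3.141, -0.0, 1.425]
force: [-0.7, -0.9, -5.1]
grip_width: 0.0481
finger_force: 124.2
```

```bash
cat >> h.py <<'E'
def st():
    s=bot.observe(); p=s["position"]; print("t",round(s["clock"],2),"s_nose",round(.1453*p[0]+.9894*p[1]+.140,4),"lat",round(-.9894*p[0]+.1453*p[1],4),"z",round(p[2],4),"yaw",s["tool_rot"][2].round(4),"F",s["force"].round(2),"M",s["moment"].round(3),"w",s["grip_width"].round(4),s["finger_force"])
E
python3 -c "
from h import *
st()"
```

```text
Traceback (most recent call last):
  File "h.py", line 27, in st
    s=bot.observe(); p=s["position"]; print("t",round(s["clock"],2),"s_nose",round(.1453*p[0]+.9894*p[1]+.140,4),"lat",round(-.9894*p[0]+.1453*p[1],4),"z",round(p[2],4),"yaw",s["tool_rot"][2].round(4),"F",s["force"].round(2),"M",s["moment"].round(3),"w",s["grip_width"].round(4),s["finger_force"])
                                                                                                                                                                                                                                                              ^^^^^^^^^^^^^^^^^^^^^
AttributeError: 'float' object has no attribute 'round'
```

Request:
jog_arm:
  motion:
    - [0.1,0,0,0,0]
    - [0,0,0,0,0]

```text
clock: 16.0
position: [0.5203, -0.2013, 0.0855]
tool_rot: [-3.142, -0.0, 1.425]
force: [0.1, -0.1, -5.2]
grip_width: 0.0484
finger_force: 124.2
```

Request:
jog_arm:
  motion:
    - [0.07,0,0,0,0]
    - [0,0,0,0,0]

```text
clock: 16.2
position: [0.5206, -0.1993, 0.0855]
tool_rot: [-3.142, -0.0, 1.426]
force: [-0.3, -0.2, -4.5]
grip_width: 0.048
finger_force: 124.2
```

Request:
jog_arm:
  motion:
    - [0.15,0,0,0,0]
    - [0.2,0,0,0,0]
    - [0.2,0,0,0,0]
    - [0.15,0,0,0,0]
    - [0,0,0,0,0]

```text
clock: 16.7
position: [0.5238, -0.1777, 0.0855]
tool_rot: [-3.141, -0.0, 1.427]
force: [0.3, 0.2, -4.8]
grip_width: 0.0476
finger_force: 124.2
```

Request:
jog_arm:
  motion:
    - [0.2,0,0,0,0]
    - [0.2,0,0,0,0]
    - [0.15,0,0,0,0]
    - [0,0,0,0,0]

```text
clock: 17.1
position: [0.5262, -0.1615, 0.0854]
tool_rot: [-3.141, -0.0, 1.426]
force: [-0.7, -0.3, -4.9]
grip_width: 0.0483
finger_force: 124.2
```

Request:
jog_arm:
  motion:
    - [0.1,0,-0.05,0,0]
    - [0.2,0,0,0,0]
    - [0.2,0,0,0,0]
    - [0.15,0,0,0,0]
    - [0,0,0,0,0]

```text
clock: 17.6
position: [0.5289, -0.1422, 0.0869]
tool_rot: [-3.141, -0.0, 1.426]
force: [1.3, 0.7, -4.7]
grip_width: 0.048
finger_force: 124.2
```

Request:
jog_arm:
  motion:
    - [0.15,0,0,0,0]
    - [0.2,0,0,0,0]
    - [0.2,0,0,0,0]
    - [0.15,0,0,0,0]
    - [0,0,0,0,0]

```text
clock: 18.1
position: [0.532, -0.1214, 0.087]
tool_rot: [-3.142, -0.0, 1.427]
force: [-0.6, -1.0, -5.6]
grip_width: 0.0486
finger_force: 124.2
```

```bash
sed -i 's/s\["grip_width"\].round(4)/s["grip_width"]/' h.py; python3 -c "
from h import *
st()"
```

```text
t 18.1 s_nose 0.0972 lat -0.544 z 0.087 yaw 1.4265 F [-0.64 -1.05 -5.61] M [-0.291  0.023  0.001] w 0.04860667635922797 124.23466444015503
```

Request:
jog_arm:
  motion:
    - [0.15,0,0,0,0]
    - [0.2,0,0,0,0]
    - [0.2,0,0,0,0]
    - [0.1,0,0,0,0]
    - [0,0,0,0,0]
    - [0,0,-0.1,0,0]
    - [0,0,-0.1,0,0]
    - [0,0,-0.05,0,0]
    - [0,0,0,0,0]

```text
clock: 19.0
position: [0.5348, -0.1032, 0.0948]
tool_rot: [3.141, -0.0, 1.425]
force: [0.3, -0.7, -4.7]
grip_width: 0.0484
finger_force: 124.2
```

Request:
jog_arm:
  motion:
    - [0.2,0,0,0,0]
    - [0.3,0,0,0,0]
    - [0.4,0,0,0,0]
    - [0.4,0,0,0,0]
    - [0.4,0,0,0,0]
    - [0.3,0,0,0,0]
    - [0.2,0,0,0,0]
    - [0.1,0,0,0,0]
    - [0,0,0,0,0]

```text
clock: 19.9
position: [0.5447, -0.0345, 0.0945]
tool_rot: [-3.142, 0.0, 1.426]
force: [0.7, 0.8, -5.3]
grip_width: 0.0481
finger_force: 124.2
```

```bash
python3 -c "
from h import *
st()"
```

```text
t 19.9 s_nose 0.185 lat -0.5439 z 0.0945 yaw 1.4257 F [ 0.66  0.84 -5.27] M [-0.29   0.079  0.008] w 0.048118350260311846 124.2366886138916
```

Request:
jog_arm:
  motion:
    - [0.15,0,0,0,0]
    - [0.15,0,0,0,0]
    - [0.1,0,0,0,0]
    - [0,0,0.05,0,0]
    - [0,0,0,0,0]

```text
clock: 20.4
position: [0.5463, -0.0229, 0.0928]
tool_rot: [-3.141, 0.0, 1.425]
force: [0.8, -0.9, -5.4]
grip_width: 0.0475
finger_force: 124.2
```

Request:
jog_arm:
  motion:
    - [0,0,0.04,0,0]
    - [0,0,0,0,0]

```text
clock: 20.6
position: [0.5463, -0.0231, 0.0917]
tool_rot: [-3.141, 0.0, 1.425]
force: [-0.6, -0.2, -5.2]
grip_width: 0.0483
finger_force: 124.2
```

Request:
jog_arm:
  motion:
    - [0,0,0.03,0,0]
    - [0,0,0,0,0]

```text
clock: 20.8
position: [0.5464, -0.023, 0.0908]
tool_rot: [-3.141, 0.0, 1.425]
force: [0.1, 1.0, -4.6]
grip_width: 0.048
finger_force: 124.3
```

Request:
jog_arm:
  motion:
    - [0,0,0.03,0,0]
    - [0,0,0,0,0]

```text
clock: 21.0
position: [0.5464, -0.0229, 0.09]
tool_rot: [3.142, -0.0, 1.425]
force: [-0.7, -0.2, -3.9]
grip_width: 0.048
finger_force: 124.4
```

Request:
jog_arm:
  motion:
    - [0,0,0.03,0,0]
    - [0,0,0,0,0]

```text
clock: 21.2
position: [0.5464, -0.0229, 0.0891]
tool_rot: [3.142, -0.0, 1.425]
force: [-0.8, 0.3, -1.1]
grip_width: 0.0482
finger_force: 124.6
```

Request:
jog_arm:
  motion:
    - [0,0,0,0,0.568]
    - [0,0,0,0,0.568]
  newtons: 25

```text
clock: 21.4
position: [0.5464, -0.0229, 0.0892]
tool_rot: [3.142, -0.0, 1.425]
force: [-1.2, -0.3, -0.5]
grip_width: 0.0484
finger_force: 124.6
```

```bash
python3 -c "
from h import *
st()"
```

```text
t 21.4 s_nose 0.1967 lat -0.544 z 0.0892 yaw 1.4254 F [-1.23 -0.27 -0.48] M [-0.347  0.172 -0.015] w 0.04836718075261674 124.60455179214478
```

Request:
jog_arm:
  motion:
    - [0,0,0,0,0.575]

```text
clock: 21.5
position: [0.5465, -0.0229, 0.0891]
tool_rot: [3.141, 0.0, 1.425]
force: [0.6, -0.7, -2.4]
grip_width: 0.049
finger_force: 48.8
```

Request:
jog_arm:
  motion:
    - [0,0,0,0,0.58]

```text
clock: 21.6
position: [0.5465, -0.0228, 0.0891]
tool_rot: [3.141, -0.0, 1.425]
force: [0.5, 0.6, -1.5]
grip_width: 0.05
finger_force: 25.6
```

```bash
python3 -c "
from h import *
st()"
```

```text
t 21.6 s_nose 0.1968 lat -0.544 z 0.0891 yaw 1.4254 F [ 0.51  0.62 -1.47] M [0.006 0.068 0.049] w 0.049966436449354536 25.585835874080658
```

Request:
jog_arm:
  motion:
    - [0,0,0.02,0,0]
    - [0.1,0,0,0,0]
    - [0.1,0,0,0,0]
    - [0.1,0,0,0,0]

```text
clock: 22.0
position: [0.5477, -0.0137, 0.0884]
tool_rot: [-3.142, 0.0, 1.425]
force: [-0.4, 0.3, -4.6]
grip_width: 0.0498
finger_force: 26.9
```

```bash
python3 -c "
from h import *
st()"
```

```text
t 22.0 s_nose 0.206 lat -0.5439 z 0.0884 yaw 1.4254 F [-0.41  0.32 -4.56] M [-0.38  -0.057 -0.07 ] w 0.049776244485620395 26.89110964536667
```

Request:
jog_arm:
  motion:
    - [0,0,0.03,0,0]
    - [0,0,0,0,0]

```text
clock: 22.2
position: [0.5478, -0.0136, 0.0875]
tool_rot: [-3.142, -0.0, 1.426]
force: [0.5, 1.8, -1.1]
grip_width: 0.05
finger_force: 27.1
```

```bash
python3 -c "
from h import *
st()"
```

```text
t 22.2 s_nose 0.2062 lat -0.5439 z 0.0875 yaw 1.4258 F [ 0.51  1.84 -1.14] M [ 0.145 -0.081  0.015] w 0.04996744387448887 27.10915356874466
```

Request:
jog_arm:
  motion:
    - [0,0,0.03,0,0]
    - [0,0,0,0,0]

```text
clock: 22.4
position: [0.5478, -0.0138, 0.0867]
tool_rot: [3.141, -0.0, 1.425]
force: [0.9, 4.0, 0.5]
grip_width: 0.0494
finger_force: 27.3
```

```bash
python3 -c "
from h import *
st()"
```

```text
t 22.4 s_nose 0.2059 lat -0.544 z 0.0867 yaw 1.4255 F [0.91 3.99 0.53] M [ 0.377  0.051 -0.011] w 0.04942698085299734 27.303807735443115
```

Request:
jog_arm:
  motion:
    - [0,0,0,0,0.575]
    - [0,0,0,0,0.59]
    - [0,0,0,0,0.65]
    - [0,0,0,0,0.65]
    - [0,0,0,0,0.65]

```text
clock: 22.9
position: [0.5477, -0.0141, 0.0867]
tool_rot: [3.142, 0.0, 1.425]
force: [-0.1, 0.8, -0.5]
grip_width: 0.0552
finger_force: 0.0
```

```bash
python3 - <<'E'
from h import *
import pickle
st()
f=bot.grab_frame("wrist");f["s"]=bot.observe(); pickle.dump(f,open("w8.pkl","wb"))
# tray long rims & stop: profile brightness along the centre line, forward points at z of platform
R,t=wpose(f); g=cv2.cvtColor(f["pixels"],cv2.COLOR_RGB2GRAY); K=cam(f)
d=np.array([.1453,.9894,0]);l=np.array([-.9894,.1453,0])
p0=np.array(f["s"]["position"])
for off in (-.0,.03,):
  o=[]
  for a in np.arange(.10,.20,.002):
    P=p0+d*a+l*off; P[2]=.080; c=R.T@(P-t); u=K@c/c[2]
    o.append((round(a*1000),int(g[int(u[1]),int(u[0])]) if 0<=u[1]<420 and 0<=u[0]<560 else -1))
  print(off,o)
E
```

```text
t 22.9 s_nose 0.2056 lat -0.544 z 0.0867 yaw 1.4252 F [-0.12  0.85 -0.49] M [-0.022  0.022  0.036] w 0.0551788952157376 0.0
-0.0 [(100, 184), (102, 185), (104, 183), (106, 184), (108, 184), (110, 187), (112, 182), (114, 185), (116, 183), (118, 183), (120, 180), (122, 183), (124, 182), (126, -1), (128, -1), (130, -1), (132, -1), (134, -1), (136, -1), (138, -1), (140, -1), (142, -1), (144, -1), (146, -1), (148, -1), (150, -1), (152, -1), (154, -1), (156, -1), (158, -1), (160, -1), (162, -1), (164, -1), (166, -1), (168, -1), (170, -1), (172, -1), (174, -1), (176, -1), (178, -1), (180, -1), (182, -1), (184, -1), (186, -1), (188, -1), (190, -1), (192, -1), (194, -1), (196, -1), (198, -1)]
0.03 [(100, 124), (102, 185), (104, 185), (106, 184), (108, 184), (110, 182), (112, 184), (114, 182), (116, 180), (118, 183), (120, 183), (122, 180), (124, 178), (126, -1), (128, -1), (130, -1), (132, -1), (134, -1), (136, -1), (138, -1), (140, -1), (142, -1), (144, -1), (146, -1), (148, -1), (150, -1), (152, -1), (154, -1), (156, -1), (158, -1), (160, -1), (162, -1), (164, -1), (166, -1), (168, -1), (170, -1), (172, -1), (174, -1), (176, -1), (178, -1), (180, -1), (182, -1), (184, -1), (186, -1), (188, -1), (190, -1), (192, -1), (194, -1), (196, -1), (198, -1)]
```

Request:
jog_arm:
  motion:
    - [0,0,0,0,0]
    - [0,0,0,0,0]
    - [0,0,0,0,0]
    - [0.05,0,0,0,0]
    - [0.05,0,0,0,0]
    - [0.05,0,0,0,0]
  newtons: 25

```text
clock: 23.55
position: [0.5484, -0.0095, 0.0867]
tool_rot: [3.142, 0.0, 1.425]
force: [-0.3, -2.5, 0.2]
grip_width: 0.0493
finger_force: 29.5
```

```bash
python3 -c "
from h import *
st()"
```

```text
t 23.55 s_nose 0.2102 lat -0.5439 z 0.0867 yaw 1.4252 F [-0.28 -2.5   0.19] M [-0.565 -0.119 -0.014] w 0.04933538622307089 29.485886693000793
```

Request:
jog_arm:
  motion:
    - [0.05,0,0,0,0]
    - [0.05,0,0,0,0]
    - [0.05,0,0,0,0]
    - [0.03,0,0,0,0]

```text
clock: 23.95
position: [0.5492, -0.004, 0.0867]
tool_rot: [-3.142, 0.0, 1.425]
force: [0.1, -3.9, 0.4]
grip_width: 0.0497
finger_force: 29.5
```

```bash
python3 -c "
from h import *
st()"
```

```text
t 23.95 s_nose 0.2158 lat -0.5439 z 0.0867 yaw 1.4255 F [ 0.11 -3.88  0.4 ] M [-0.566  0.043 -0.01 ] w 0.049736172207783896 29.483404755592346
```

Request:
jog_arm:
  motion:
    - [0.04,0,0,0,0]
    - [0.04,0,0,0,0]

```text
clock: 24.15
position: [0.5495, -0.0018, 0.0867]
tool_rot: [3.142, 0.0, 1.425]
force: [-0.3, -2.7, 0.2]
grip_width: 0.0495
finger_force: 29.5
```

```bash
python3 -c "
from h import *
st()"
```

```text
t 24.15 s_nose 0.2181 lat -0.5439 z 0.0867 yaw 1.4253 F [-0.33 -2.73  0.25] M [-0.577 -0.097  0.021] w 0.04945549551711956 29.47560578584671
```

Request:
jog_arm:
  motion:
    - [0.03,0,0,0,0]
    - [0.03,0,0,0,0]

```text
clock: 24.35
position: [0.5497, 0.0, 0.0867]
tool_rot: [-3.142, 0.0, 1.425]
force: [-0.6, -2.2, 0.4]
grip_width: 0.0496
finger_force: 29.5
```

```bash
python3 -c "
from h import *
st()"
```

```text
t 24.35 s_nose 0.2199 lat -0.5439 z 0.0867 yaw 1.4254 F [-0.56 -2.16  0.4 ] M [-0.48  -0.07  -0.016] w 0.04957618273313931 29.48252409696579
```

Request:
jog_arm:
  motion:
    - [0.03,0,0,0,0]
    - [0.02,0,0,0,0]

```text
clock: 24.55
position: [0.55, 0.0015, 0.0867]
tool_rot: [-3.142, 0.0, 1.425]
force: [-0.1, -3.1, 1.0]
grip_width: 0.049
finger_force: 29.5
```

```bash
python3 -c "
from h import *
st()"
```

```text
t 24.55 s_nose 0.2214 lat -0.5439 z 0.0867 yaw 1.4254 F [-0.06 -3.15  1.  ] M [-0.518 -0.033 -0.03 ] w 0.049035100653733274 29.482774436473846
```

Request:
jog_arm:
  motion:
    - [0.015,0,0,0,0]
    - [0.015,0,0,0,0]

```text
clock: 24.75
position: [0.5501, 0.0024, 0.0867]
tool_rot: [3.142, 0.0, 1.425]
force: [0.3, -2.8, 0.0]
grip_width: 0.0495
finger_force: 29.5
```

Request:
jog_arm:
  motion:
    - [0.015,0,0,0,0]
    - [0.015,0,0,0,0]

```text
clock: 24.95
position: [0.5502, 0.0032, 0.0867]
tool_rot: [3.142, 0.0, 1.425]
force: [-0.5, -1.9, -0.3]
grip_width: 0.0495
finger_force: 29.5
```

```bash
python3 -c "
from h import *
st()"
```

```text
t 24.95 s_nose 0.2231 lat -0.5439 z 0.0867 yaw 1.4253 F [-0.53 -1.94 -0.26] M [-0.609 -0.01   0.03 ] w 0.049547060916290235 29.48431044816971
```

Request:
jog_arm:
  motion:
    - [0.015,0,0,0,0]
    - [0.015,0,0,0,0]

```text
clock: 25.15
position: [0.5503, 0.004, 0.0867]
tool_rot: [3.142, 0.0, 1.425]
force: [-0.5, -2.9, 0.4]
grip_width: 0.0497
finger_force: 29.5
```

```bash
python3 -c "
from h import *
st()"
```

```text
t 25.15 s_nose 0.2239 lat -0.5439 z 0.0867 yaw 1.4252 F [-0.52 -2.88  0.43] M [-0.707  0.058 -0.049] w 0.049662793693192056 29.49411302804947
```

Request:
jog_arm:
  motion:
    - [0.015,0,0,0,0]
    - [0.015,0,0,0,0]

```text
clock: 25.35
position: [0.5504, 0.005, 0.0867]
tool_rot: [-3.142, 0.0, 1.425]
force: [0.6, -2.2, 0.9]
grip_width: 0.0496
finger_force: 29.5
```

```bash
python3 -c "
from h import *
st()"
```

```text
t 25.35 s_nose 0.2249 lat -0.5439 z 0.0867 yaw 1.4253 F [ 0.59 -2.2   0.93] M [-0.753  0.092 -0.018] w 0.049619766910757604 29.4992995262146
```

Request:
jog_arm:
  motion:
    - [0.015,0,0,0,0]
    - [0.015,0,0,0,0]

```text
clock: 25.55
position: [0.5506, 0.0059, 0.0867]
tool_rot: [3.142, 0.0, 1.425]
force: [-1.2, -3.1, 0.2]
grip_width: 0.0494
finger_force: 29.5
```

```bash
python3 -c "
from h import *
st()"
```

```text
t 25.55 s_nose 0.2258 lat -0.5439 z 0.0867 yaw 1.4253 F [-1.22 -3.1   0.15] M [-0.8    0.028 -0.047] w 0.04941692646495409 29.502883851528168
```

Request:
jog_arm:
  motion:
    - [0.015,0,0,0,0]
    - [0,0,0,0,0]

```text
clock: 25.75
position: [0.5507, 0.0064, 0.0867]
tool_rot: [3.142, -0.0, 1.425]
force: [0.1, -2.4, 0.5]
grip_width: 0.0494
finger_force: 29.5
```

```bash
python3 -c "
from h import *
st()"
```

```text
t 25.75 s_nose 0.2264 lat -0.5439 z 0.0867 yaw 1.4254 F [ 0.06 -2.44  0.48] M [-0.696 -0.014 -0.128] w 0.04943877567971039 29.519515335559845
```

Request:
jog_arm:
  motion:
    - [0.015,0,0,0,0]
    - [0,0,0,0,0]

```text
clock: 25.95
position: [0.5508, 0.0068, 0.0867]
tool_rot: [-3.142, 0.0, 1.425]
force: [-1.3, -3.7, 1.0]
grip_width: 0.0497
finger_force: 29.5
```

```bash
python3 -c "
from h import *
st()"
```

```text
t 25.95 s_nose 0.2268 lat -0.5439 z 0.0867 yaw 1.4254 F [-1.25 -3.7   0.96] M [-0.678  0.05  -0.078] w 0.04969769229141671 29.52075630426407
```

Request:
jog_arm:
  motion:
    - [0.012,0,0,0,0]
    - [0,0,0,0,0]

```text
clock: 26.15
position: [0.5508, 0.0072, 0.0867]
tool_rot: [3.142, 0.0, 1.425]
force: [-0.5, -2.7, -0.2]
grip_width: 0.0497
finger_force: 29.5
```

```bash
python3 -c "
from h import *
st()"
```

```text
t 26.15 s_nose 0.2271 lat -0.5439 z 0.0867 yaw 1.4254 F [-0.53 -2.67 -0.2 ] M [-0.725  0.11  -0.051] w 0.04965205620037922 29.51949656009674
```

Request:
jog_arm:
  motion:
    - [0.012,0,0,0,0]
    - [0,0,0,0,0]

```text
clock: 26.35
position: [0.5508, 0.0074, 0.0867]
tool_rot: [-3.142, 0.0, 1.425]
force: [-0.9, -4.4, 0.9]
grip_width: 0.0495
finger_force: 29.5
```

```bash
python3 -c "
from h import *
st()"
```

```text
t 26.35 s_nose 0.2274 lat -0.5439 z 0.0867 yaw 1.4253 F [-0.85 -4.35  0.91] M [-0.969  0.06  -0.051] w 0.049495969923725944 29.529037177562714
```

Request:
jog_arm:
  motion:
    - [-0.015,0,0,0,0]
    - [-0.01,0,0,0,0]
    - [0,0,0,0,0.59]
    - [0,0,0,0,0.65]
    - [0,0,0,0,0.8]
    - [0,0,0,0,0.9]
    - [0,0,0,0,0.9]

```text
clock: 27.05
position: [0.5507, 0.0068, 0.0867]
tool_rot: [-3.142, -0.0, 1.425]
force: [0.3, -0.1, 0.0]
grip_width: 0.0766
finger_force: 0.0
```

Request:
jog_arm:
  motion:
    - [0,0,-0.3,0,0.9]
    - [0,0,-0.6,0,0.9]
    - [0,0,-1,0,0.9]
    - [0,0,-1,0,0.9]
    - [0,0,-1,0,0.9]
    - [0,0,0,0,0.9]
    - [0,0,0,0,0.9]

```text
clock: 27.75
position: [0.5509, 0.007, 0.2044]
tool_rot: [3.14, -0.001, 1.426]
force: [-0.2, 0.9, -1.0]
grip_width: 0.0766
finger_force: 0.0
```

```bash
python3 - <<'E'
from h import *
import pickle
st()
f=bot.grab_frame("wrist");f["s"]=bot.observe(); pickle.dump(f,open("w9.pkl","wb"))
g=bot.grab_frame("top"); pickle.dump(g,open("t9.pkl","wb"))
R,t=wpose(f); G=cv2.cvtColor(f["pixels"],cv2.COLOR_RGB2GRAY); K=cam(f)
d=np.array([.1453,.9894,0]);l=np.array([-.9894,.1453,0])
def line(z,pts):
    o=[]
    for s,q in pts:
        P=d*s+l*q; P[2]=z; c=R.T@(P-t); u=K@c/c[2]; o.append(int(G[int(u[1]),int(u[0])]) if 0<=u[1]<420 and 0<=u[0]<560 else -1)
    return o
for s in (.12,.17): print("lat scan -.080..+.080 by 2mm at s",s,line(.0735,[(s,-.5445+q) for q in np.arange(-.08,.081,.002)]))
print("fwd scan s .19...25 by 1mm",line(.0735,[(s,-.5445) for s in np.arange(.20,.25,.001)]))
E
```

```text
t 27.75 s_nose 0.227 lat -0.544 z 0.2044 yaw 1.4257 F [-0.21  0.87 -1.02] M [ 0.06   0.043 -0.008] w 0.07659039483016433 0.0
lat scan -.080..+.080 by 2mm at s 0.12 [116, 113, 116, 91, 156, 163, 148, 155, 153, 154, 152, 151, 151, 156, 166, 58, 118, 164, 167, 165, 161, 164, 164, 165, 163, 128, 126, 130, 130, 137, 137, 132, 135, 136, 133, 133, 134, 136, 132, 134, 131, 136, 133, 134, 133, 134, 133, 133, 135, 132, 136, 135, 132, 130, 131, 136, 128, 134, 134, 131, 127, 130, 134, 129, 131, 126, 62, 121, 109, 101, 99, 104, 103, 104, 101, 105, 92, 94, 90, 92, 92]
lat scan -.080..+.080 by 2mm at s 0.17 [105, 151, 163, 163, 165, 153, 153, 162, 156, 156, 157, 154, 155, 157, 163, 75, 112, 156, 164, 166, 162, 164, 164, 162, 162, 161, 165, 161, 165, 165, 162, 167, 163, 161, 163, 163, 168, 163, 163, 162, 163, 164, 164, 164, 163, 164, 163, 162, 162, 163, 166, 140, 98, 126, 98, 125, 138, 135, 135, 131, 133, 138, 137, 131, 129, 138, 138, 130, 115, 105, 101, 102, 101, 103, 102, 100, 91, 91, 95, 94, 89]
fwd scan s .19...25 by 1mm [161, 161, 162, 162, 161, 162, 163, 160, 159, 159, 163, 162, 162, 160, 161, 160, 160, 161, 160, 161, 158, 127, 72, 125, 160, 160, 122, 57, 53, 108, 159, 157, 159, 146, 136, 89, 140, 157, 158, 141, 120, 145, 148, 137, 147, 155, 158, -1, -1, -1]
```

```bash
python3 -c "
from h import *
print(bot.job_done())"
```

```text
the job is handed in; nothing more can be done
None
```

I slid the tray over the step onto the balance platform, pressed its front against the sprung stop, let go and handed the job in at about 28 s; the hand-in gave no verdict. By force feel and my last camera scan, the tray is against the stop and centred to about 2 mm, but I did not measure its flatness, final stop force or the vials after release.

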